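Swap the battery pack in the bench analyser and latch its clamp

TASK

The orange-banded battery pack in the analyser is finished: lift it out of the sloping cradle and lay it flat in the green tray. Then lay the blue-banded pack in the cradle with its narrow contact nose pointing down the slope and let go, and swing the clamp over and press it down until it latches and holds the pack fully home. Leave the other things on the bench where they are.

Things in the scene. Friction and masses are not known exactly. Their poses are not given: they have to be found in the camera images.
- analyser: grey wedge-shaped bench instrument, fixed, 140 long, 116 wide, 90 mm high at the back; its top deck slopes down 25 deg towards the robot and carries the cradle and clamp. Origin: centre of its underside; +x to its high back.
- cradle: Origin on the deck surface at the cradle's centre; +x up the slope, z square to the deck. Lay the pack in square to the deck between guides 24 mm high, flared at the top. Inner faces: sides y = +-25 mm, at x = -43..-25 and 25..45 (open between, for the fingers); upper end wall x = 45; lower end wall x = -45, with a 34 mm gap for the pack's nose, so it fits one way round only.
- cradle_home (a point): where the centre of the pack's underside is when fully home, 4 mm above the deck; axes as the cradle's. A sprung contact block holds an unclamped pack 6 mm higher (3 N, rising to 7 N at home).
- clamp (a joint): angle of the hinged clamp, an aluminium plate 46 mm wide reaching 128 mm from its hinge: 0 shut, 2.15 fully open; starts at 1.65 to 1.95. Friction hinge (0.08 N m): stays where it is left. Below 0.1 the pack pushes back, then a spring catch (red tab, cradle x = -61..-75 mm, 45 mm high) snaps over the plate's front rod. About 10 N on clamp_press square to the deck shuts it.
- clamp_hinge (a point): middle of the clamp's hinge axis (along the cradle's y), at cradle x = 62, z = 38 mm; its axes turn with the clamp: -x along the plate away from the hinge, z out of the outer (upper) face, which lies 4 mm above the axis; shut, they are the cradle's axes.
- clamp_press (a point): black thumb rest on the clamp's outer face, 107 mm from the hinge; axes as clamp_hinge. While the clamp is open this face looks away from the robot.
- orange_pack: black battery pack with a broad orange band round the end away from its nose; body 86 x 46 x 28 mm plus a contact nose (30 wide, 14 long, 14 high) at its -x end, 100 mm over all, about 0.18 kg. Origin: centre of the body's underside; +x away from the nose, z out of the top face. Grip it across its 46 mm width at the middle. Starts unclamped in the cradle, nose down the slope.
- blue_pack: black battery pack with a broad blue band round the end away from its nose; body 86 x 46 x 28 mm plus a contact nose (30 wide, 14 long, 14 high) at its -x end, 100 mm over all, about 0.18 kg. Origin: centre of the body's underside; +x away from the nose, z out of the top face. Grip it across its 46 mm width at the middle. Starts flat on the bench, nose roughly towards the robot.
- blue_pack_nose (a point): end of the blue pack's contact nose, 57 mm from its origin along -x, 9 mm up.
- done_tray: green tray for finished packs, fixed: 136 (x) x 118 (y) x 16 mm outside, walls 3 mm, floor 3 mm thick. Origin: centre of its underside. A pack lies in it along x, with 33 mm free on either side for the fingers.
- tape_roll: bystander: roll of black tape, 57 mm across, 19 high, before the blue pack's nose; origin under its centre.
- toggle: bystander: loose grey toggle switch 68 x 20 x 18 mm, behind the blue pack; origin under its middle.
- grey_pack: bystander: battery pack like the others with a grey band, lying at the front edge.
- screwdriver: bystander: red-handled screwdriver 166 mm long at the front edge.
- brass_bar: bystander: square brass bar 210 mm long at the front edge.
- solder_spool: bystander: solder reel 52 mm high at the front edge.

How it is judged (in metres and radians):
On the way, in this order (a step that is already met when the one before it is completed fails the run):
1. the orange pack lies flat in the green tray, let go (z of orange_pack in the frame of done_tray below 0.008 m and horizontal distance between orange_pack and done_tray below 0.055 m and angle between orange_pack's own z axis and vertical below 0.12 rad and contact force between the fingers and orange_pack below 0.1 N), for 0.2 s.
2. the blue pack lies in the cradle, nose down the slope, let go, the clamp still open (x of blue_pack in the frame of cradle_home between -0.005 and 0.005 m and y of blue_pack in the frame of cradle_home between -0.005 and 0.005 m and z of blue_pack in the frame of cradle_home between -0.003 and 0.011 m and angle between the z axis of blue_pack and the z axis of cradle_home, either way round below 0.15 rad and x of blue_pack_nose in the frame of cradle_home below -0.045 m and contact force between the fingers and blue_pack below 0.1 N and value of joint clamp above 0.8 rad), for 0.2 s.
At the end, for the whole second after the job is handed in: Clamp shut by itself (within 0.04 rad); blue pack in the cradle, nose down the slope, within 5 mm of home along and across, 2.5 mm in height, square to the deck within 0.1 rad; orange pack flat, right way up, on the tray's floor (value of joint clamp below 0.04 rad and x of blue_pack in the frame of cradle_home between -0.005 and 0.005 m and y of blue_pack in the frame of cradle_home between -0.005 and 0.005 m and z of blue_pack in the frame of cradle_home between -0.003 and 0.0025 m and angle between the z axis of blue_pack and the z axis of cradle_home, either way round below 0.1 rad and x of blue_pack_nose in the frame of cradle_home below -0.045 m and z of orange_pack in the frame of done_tray below 0.008 m and horizontal distance between orange_pack and done_tray below 0.055 m and angle between orange_pack's own z axis and vertical below 0.12 rad and linear speed of each of blue_pack, orange_pack below 0.02 m/s); the robot touches nothing.
It fails at once if a bystander (tape roll, toggle switch, grey pack, screwdriver, brass bar, solder reel) is shifted more than 3 cm (distance of any of tape_roll, toggle, grey_pack, screwdriver, brass_bar, solder_spool from where it was at the start of the episode above 0.03 m).
It also fails if it takes over 69 s, if anything falls off the work surface, if the arm or the gripper's body presses on something with over 40 N, if the wrist force passes 120 N, or if a joint passes its speed limit or range.

ROBOT

A 6-joint arm with a two-finger parallel gripper is mounted at the origin on a cart in front of the work surface, level with it; the furniture and walls round the work are solid. World frame = base frame: x ahead of the robot, y to its left, z up, the work surface at z = 0. Lengths are in mm, angles in rad, forces in N, time in s.
With the tool pointing down it reaches from about 400 to 925 mm from the base axis. Payload 12.5 kg.
Tool frame: the origin (TCP) lies on the mounting face of the last link; the fingertips stand 190 mm ahead of it and the grasp point (between the pads) lies 171 mm ahead of it; z points along the fingers, y is the line along which they close (so a half turn about z gives the same grasp; the last joint's range is limited). The gripper opens to 95 mm and grips with 3 to 60 N. Pads are 20 mm wide; open, the fingers measure 119 mm over their backs; the gripper's body (75 mm by 180 mm) begins 59 mm behind the grasp point.
Start: joints at [1.001, 0.491, 1.559, -0, 1.092, -0.106], TCP at [279.571, 558.986, 404.761] pointing down, gripper open.
Joint ranges: [-3.1, 3.1], [-0.84, 2.19], [0.05, 2.79], [-1.13, 4.28], [0.06, 2.93], [-2.69, 2.69]. Speed limits (rad/s): [2.22, 2.22, 2.79, 3.14, 3.14, 3.14].

INTERFACE

Orientations are given as [roll, pitch, yaw] about the fixed x, y, z axes, in that order (R = Rz(yaw) Ry(pitch) Rx(roll)).
In Python, from cell import * gives the robot as it stands.
- The arm moves only by the tool arm_command, never from a script. Its argument "rows" is a list that holds one entry, the list of rows, each a list of 7 numbers: the shift along the tool's x, y, z normalised to -1 to 1, where 1 is 0.15 m, then the turn, a rotation vector about the tool's x, y, z normalised to -1 to 1, where 1 is 360 degrees, then the opening, from -1 (shut) to 1 (fully open). A call has 1 to 10 rows; each row is the pose to reach, as a shift and turn from the pose commanded when the call began, along the tool's axes at that moment, turning the shorter way round; what a row does not reach only later rows make up. A row lasts 1/12 s, in which the tool goes at most 41.7 mm and 7.16 degrees, less where a joint would pass 70% of its speed; a pose out of reach is approached as far as the arm can. A call with a number of a shift or a turn outside -1 to 1 is refused whole. A call with a gripper value outside its range is refused whole. The fingers move at their own pace and stop on an object; the grip force is fixed at half the most. Time passes only in rows, so rows that repeat a pose let the fingers close. It gives the time, the measured TCP pose, the force, the opening and the grip force at its end, in the units of the state.
- state(): the state, without advancing time (a new reading comes with each control period).
- read_camera(name): name is "side" or "top"; returns (picture, depth): 480x640x3 uint8, red, green, blue; 480x640 float32, mm along the optical axis (not along the pixel's ray), 0 where there is no reading.
- get_calibration(name): a dict with "camera_matrix" (3x3 intrinsics, pixels), "position" and "orientation" of the camera in the world. Camera axes: x right, y up, looking along -z (the intrinsics and any distortion apply to the point x, -y, -z); pixel columns grow to the right and rows downward; lengths in mm; the calibration is good to about 2 mm. A picture is of the moment at which its call begins. get_calibration takes no time and is no camera call.
- job_done(): hands the job in; it is judged then, once.
The state is a dict: "t": time; "joints": joint angles; "qvel": joint speeds; "tau": joint torques, N m; "eef_pos": TCP position; "tcp_rot": TCP orientation; "ft_force": force on the tool from outside, world axes, zero at the start; "moment": the same for the moment, N m; "opening": opening from 0.0 (shut) to 1.0 (fully open); "grip_force": force on a finger pad.
Only numpy, scipy, OpenCV 4.12 (cv2) and the standard library are available. Lean on these libraries where they do the work, as an engineer would, in place of code of your own. Each camera call takes 0.05 s, during which the arm holds its last target. There are 200 camera calls.

## Working session

There is one attempt and no reset: what is moved stays moved. The work goes in short steps, Python scripts to look and compute and a tool call to move; the robot and the scene stay as the last step left them, time stands still between calls to the robot, and variables do not carry over. Pictures are saved under pics/ and viewed, at most 10 in all, crops included, and the job is handed in when it is done.

Besides the shell and the picture viewer there is one more tool, called after "Request:" in YAML: its name, and indented under it one key for each argument. arm_command: Moves the arm, as the interface text tells. Its arguments: {"type":"object","properties":{"rows":{"type":"array","items":{"type":"array","items":{"type":"array","items":{"type":"number","minimum":-1,"maximum":1}}}}},"required":["rows"]}

```bash
mkdir -p pics; ls; cat > h.py <<'E'
from cell import *
import numpy as np, cv2
from scipy.spatial.transform import Rotation as R
def cal(n):
    c=get_calibration(n); return np.array(c["camera_matrix"]),np.array(c["position"]),c["orientation"],c
def rot(o):
    o=np.array(o,float)
    return o if o.shape==(3,3) else R.from_euler('xyz',o).as_matrix()
def cloud(n,d):
    K,p,o,_=cal(n); v,u=np.mgrid[0:480,0:640]
    P=np.stack([(u-K[0,2])/K[0,0]*d,-(v-K[1,2])/K[1,1]*d,-d],-1)
    W=P@rot(o).T+p; W[d==0]=np.nan; return W
E
python3 - <<'E'
from h import *
for n in("side","top"):
    im,d=read_camera(n); cv2.imwrite(f"pics/{n}0.png",im[:,:,::-1]); np.savez(f"{n}0.npz",im=im,d=d); print(cal(n)[3])
print(state())
E
```

```text
pics
{'camera_matrix': array([[541.74675066,   0.        , 316.92345919],
       [  0.        , 541.74675066, 243.05443748],
       [  0.        ,   0.        ,   1.        ]]), 'position': array([ 751.81303607, -302.21092735,  838.55568111]), 'orientation': array([ 0.51904837, -0.0064458 ,  0.63794944])}
{'camera_matrix': array([[592.39513881,   0.        , 314.60907972],
       [  0.        , 592.39513881, 247.82452997],
       [  0.        ,   0.        ,   1.        ]]), 'position': array([ 317.49829122,   29.32577763, 1054.41988028]), 'orientation': array([ 0.19333182,  0.01183839, -1.55697371])}
{'t': 0.1, 'joints': array([ 1.00143707e+00,  4.91503607e-01,  1.55938414e+00, -2.15691803e-05,
        1.09170149e+00, -1.05631218e-01]), 'qvel': array([ 8.85272237e-05, -1.42524622e-03, -9.31969246e-04,  9.60925084e-04,
        7.95570098e-04, -9.40524635e-04]), 'tau': array([ 1.96775130e-03, -6.13632131e+01, -2.58602500e+01,  6.93828450e-02,
        4.71346546e-02, -6.53179723e-05]), 'eef_pos': array([279.53859365, 558.97431119, 404.21890692]), 'tcp_rot': array([-3.14059961e+00, -8.60505073e-05,  2.67787452e+00]), 'ft_force': array([-1.74728426e-01,  3.32808752e-04,  5.72303239e-01]), 'moment': array([ 0.01872805,  0.02234992, -0.02550148]), 'grip_force': 0.0, 'opening': 0.9992545503734759}
```

View pics/side0.png

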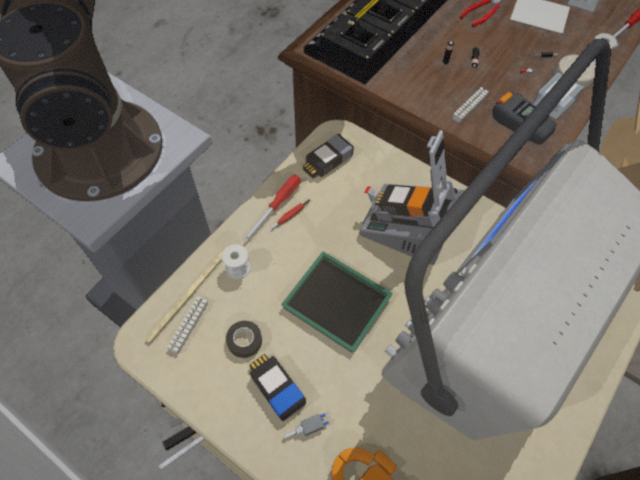

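View pics/top0.png

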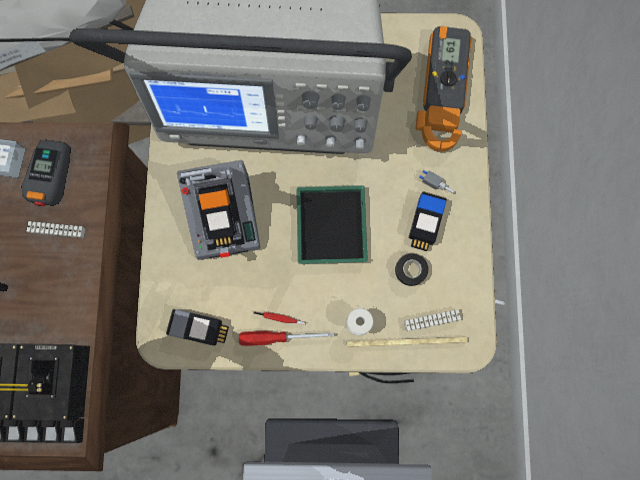

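The side view shows the orange pack in the cradle (405,200), the clamp upright (437,165), the tray (337,300) and the blue pack (277,387). In the top view the cradle is at (217,210), the tray at (332,225), the blue pack at (428,222) and the tape at (413,268). The oscilloscope stands close behind the analyser.

```bash
cat > m.py <<'E'
from h import *
D={}
for n in("side","top"):
    z=np.load(f"{n}0.npz"); im,d=z["im"],z["d"]; W=cloud(n,d); hsv=cv2.cvtColor(im,cv2.COLOR_RGB2HSV); D[n]=(im,hsv,W)
def mask(n,lo,hi,box):
    m=cv2.inRange(D[n][1],lo,hi)>0; b=np.zeros_like(m); b[box[1]:box[3],box[0]:box[2]]=1; return m&b
def rect(P):
    (c,s,a)=cv2.minAreaRect(P[:,:2].astype(np.float32)); return np.round(c,1),np.round(s,1),round(a,1)
def rep(name,n,m):
    P=D[n][2][m]; P=P[~np.isnan(P[:,0])]
    print(name,n,len(P),"med",np.round(np.median(P,0),1),"z%",np.round(np.percentile(P[:,2],[5,50,95]),1),rect(P)); return P
E
python3 - <<'E'
from m import *
for n,bb,tb,ob in(("top",(395,185,460,255),(290,180,375,270),(190,180,240,220)),("side",(240,350,320,425),(275,245,400,355),(395,175,440,225))):
    rep("blueband",n,mask(n,(100,120,60),(125,255,255),bb))
    rep("tray",n,mask(n,(65,80,30),(90,255,160),tb))
    rep("orange",n,mask(n,(8,150,120),(20,255,255),ob))
    rep("bench",n,mask(n,(15,20,150),(35,120,255),(0,0,640,480)))
    # blue pack all, z 20..35
    im,h,W=D[n]; b=np.zeros(W.shape[:2],bool); b[bb[1]:bb[3],bb[0]:bb[2]]=1
    rep("bluepack>22",n,b&(W[...,2]>22)&(W[...,2]<36))
    rep("bluepack>5",n,b&(W[...,2]>6)&(W[...,2]<36))
    ab=(170,155,265,265) if n=="top" else (350,125,470,260)
    b[:]=0; b[ab[1]:ab[3],ab[0]:ab[2]]=1
    rep("analyser>15",n,b&(W[...,2]>15)&(W[...,2]<250)&(W[...,0]<800))
im,h,W=D["top"]
for v,u in ((100,250),(145,250),(150,180),(40,250)): print(v,u,np.round(W[v,u]))
# rows through clamp & analyser
for v in range(155,262,6): print(v,[tuple(np.round(W[v,u]).astype(int)) if W[v,u,0]==W[v,u,0] else 0 for u in (190,200,217,232,245)])
s=cv2.resize(im[150:265,160:275],None,fx=5,fy=5,interpolation=cv2.INTER_CUBIC); 
s2=cv2.resize(D["side"][0][120:265,345:480],None,fx=4,fy=4,interpolation=cv2.INTER_CUBIC)
cv2.imwrite("pics/cr.png",np.hstack([s[:,:,::-1][:575],np.zeros((575,1,3),np.uint8)])); cv2.imwrite("pics/cs.png",s2[:,:,::-1])
E
```

```text
blueband top 394 med [ 601.4 -163.3   28.2] z% [24.6 28.2 31.2] (array([ 601.5, -163.7]), array([46.5, 29.1]), 75.5)
tray top 1049 med [570.   13.3  16.3] z% [ 3.6 16.3 19.8] (array([565.3,  15.1]), array([140.9, 122.5]), 2.2)
orange top 444 med [585.2 213.2  99.2] z% [ 93.1  99.2 105. ] (array([584.6, 213.7]), array([25.7, 46.5]), 11.6)
bench top 56358 med [ 4.888e+02 -3.040e+01 -2.000e-01] z% [-3.6 -0.2  3.3] (array([611.5, 169.2]), array([702.1, 965.9]), 7.1)
bluepack>22 top 1210 med [ 578.  -156.6   27.9] z% [24.6 27.9 31. ] (array([ 561.9, -152.5]), array([ 46.3, 121. ]), 74.1)
bluepack>5 top 1522 med [ 572.9 -154.5   27.2] z% [12.5 27.2 30.8] (array([ 570.9, -170.4]), array([ 79.3, 144.6]), 76.8)
analyser>15 top 6064 med [577.2 203.8  71. ] z% [ 25.4  71.  180.7] (array([573.6, 211.6]), array([160.2, 117.2]), 11.1)
blueband side 571 med [ 601.4 -167.9   28.6] z% [26.3 28.6 30.7] (array([ 601.2, -167.4]), array([46.1, 26.7]), 73.8)
tray side 558 med [605.4  -8.1  17. ] z% [14.6 17.  19.5] (array([566.5,  12. ]), array([138.4, 122.8]), 2.1)
orange side 407 med [587.9 204.1  98.5]
[... 4199 characters left out ...]
245 [(np.int64(526), np.int64(272), np.int64(0)), (np.int64(521), np.int64(247), np.int64(30)), (np.int64(521), np.int64(217), np.int64(29)), (np.int64(520), np.int64(189), np.int64(38)), (np.int64(523), np.int64(168), np.int64(21))]
251 [(np.int64(515), np.int64(271), np.int64(-1)), (np.int64(511), np.int64(247), np.int64(26)), (np.int64(511), np.int64(217), np.int64(27)), (np.int64(513), np.int64(192), np.int64(16)), (np.int64(515), np.int64(170), np.int64(9))]
257 [(np.int64(504), np.int64(270), np.int64(0)), (np.int64(501), np.int64(248), np.int64(18)), (np.int64(505), np.int64(222), np.int64(-2)), (np.int64(505), np.int64(194), np.int64(-2)), (np.int64(505), np.int64(170), np.int64(0))]
```

View pics/cr.png

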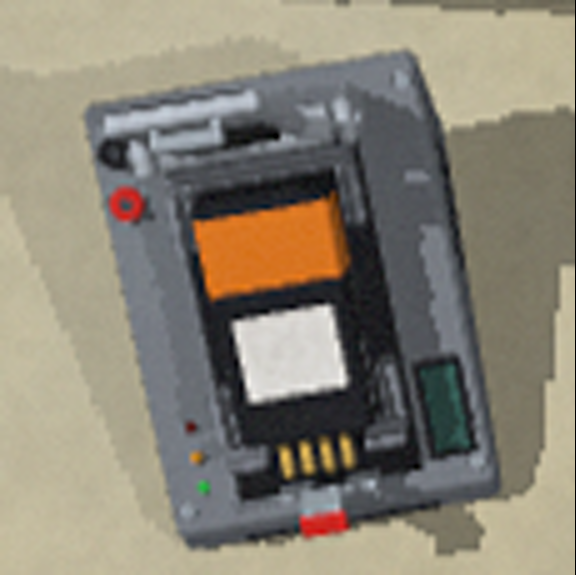

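View pics/cs.png

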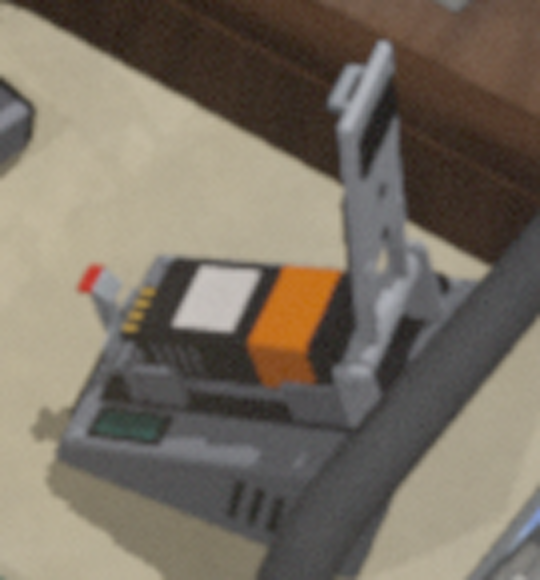

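The crops show the analyser yawed about 11°, with its nose and contacts facing the robot at crop (315,455). The clamp stands nearly upright and the red catch is at (325,522). Next I measure the deck frame, the packs and the clamp from both clouds.

```bash
cat > fit.py <<'E'
from m import *
S=np.tan(np.radians(25))
def axes(yaw):
    b=R.from_euler('xyz',[0,-np.radians(25),yaw]).as_matrix(); return b  # cols x up slope, y, z normal
out={}
for n in("top","side"):
    W=D[n][2]; P=W[(W[...,0]>480)&(W[...,0]<690)&(W[...,1]>110)&(W[...,1]<310)&(W[...,2]>8)&(W[...,2]<270)]
    c=np.array([575,208.]); yaw=np.radians(11.3)
    for it in range(8):
        ax=np.array([np.cos(yaw),np.sin(yaw)]); xa=(P[:,:2]-c)@ax
        q=P[np.abs(P[:,2]-57.4-S*xa)<4]; q=q[np.abs((q[:,:2]-c)@ax)<78]
        cc,s,a=cv2.minAreaRect(q[:,:2].astype(np.float32)); 
        a=a if s[0]>s[1] else a-90
        a=(a+90)%180-90; c=np.array(cc); yaw=np.radians(a)
    print(n,"deck",np.round(c,1),np.round(s,1),round(a,2),len(q))
    B=axes(np.radians(11.3)); o=np.array([c[0],c[1],57.4]); 
    L=(P-np.array([575,208,57.4]))@B
    A=np.c_[L[:,0],L[:,1],np.ones(len(L))]
    t=L[(abs(L[:,2]-38)<6)&(abs(L[:,0])<70)&(abs(L[:,1]-5)<40)]
    print(" packtop", rect(t), np.median(t[:,2]),len(t))
    om=mask(n,(8,150,120),(20,255,255),(190,180,240,220) if n=="top" else (395,175,440,225)); t=(D[n][2][om]-np.array([575,208,57.4]))@B; t=t[t[:,2]>34]
    print(" band",rect(t),np.median(t[:,2]))
    k=(L[:,2]>60)&(abs(L[:,1])<60); t=L[k]; print(" clamp n",len(t)," y range",np.percentile(t[:,1],[1,50,99]))
    for z in range(60,185,15):
        s_=t[abs(t[:,2]-z)<7]; 
        if len(s_): print("   z",z,np.round([s_[:,0].min(),np.median(s_[:,0]),s_[:,0].max(),s_[:,1].min(),s_[:,1].max()],0))
    red=mask(n,(0,150,100),(6,255,255),(215,245,235,262) if n=="top" else (355,180,375,200)); t=(D[n][2][red]-np.array([575,208,57.4]))@B; print(" red",np.round(np.median(t,0),1),len(t))
for n,b in(("top",(395,185,460,255)),("side",(240,350,320,425))):
    W=D[n][2]; m=np.zeros(W.shape[:2],bool); m[b[1]:b[3],b[0]:b[2]]=1
    m&=abs(W[...,2]-28)<4; m=cv2.morphologyEx(m.astype(np.uint8),cv2.MORPH_OPEN,np.ones((3,3)))
    k,l,st,_=cv2.connectedComponentsWithStats(m); i=1+np.argmax(st[1:,4]); print(n,"bluetop",rect(W[l==i]))
W=D["top"][2]; q=W[(W[...,2]>120)&(W[...,0]>500)&(W[...,1]>-150)&(W[...,1]<400)&((W[...,0]>660))]
for z in range(120,460,40): 
    s_=q[abs(q[:,2]-z)<20]; print("scope",z,np.round(s_[:,0].min()) if len(s_) else None)
E
python3 fit.py
```

```text
top deck [580.4 212.7] [141.7 115.5] 11.16 2454
 packtop (array([-0. ,  3.4]), array([139.6,  76.9]), 0.3) 34.20737801732675 1305
 band (array([27.7,  3.8]), array([25.9, 45.7]), 0.0) 35.07550545100808
 clamp n 347  y range [-19.07142042  -1.10099638  25.07508153]
   z 60 [ 68.  70.  73. -18. -17.]
   z 75 [ 67.  71.  77. -19.  12.]
   z 90 [ 69.  70.  78. -19.  16.]
   z 105 [ 71.  75.  80. -19.  24.]
   z 120 [ 74.  76.  82. -19.  24.]
   z 135 [ 80.  81.  90. -19.  24.]
   z 150 [ 77.  84.  91. -19.  27.]
   z 165 [ 77.  86.  91. -19.  26.]
 red [-67.    4.4  40.1] 33
side deck [580.  207.9] [138.2 116.1] 10.52 1336
 packtop (array([0.1, 2.2]), array([ 73.9, 139.4]), 89.9) 34.048147050669066 1107
 band (array([28.4, -1.1]), array([42.7, 26.1]), 89.8) 34.81694420684714
 clamp n 815  y range [-22.85433612  -6.53069438  21.54771724]
   z 60 [ 68.  73.  77. -22.  19.]
   z 75 [ 67.  77.  79. -23.  20.]
   z 90 [ 69.  78.  81. -23.  22.]
   z 105 [ 71.  81.  84. -24.  22.]
   z 120 [ 74.  84.  85. -24.  21.]
   z 135 [ 80.  87.  90. -23.  23.]
   z 150 [ 77.  89.  91. -24.  23.]
   z 165 [ 77.  87.  91. -22.  23.]
 red [-66.6   1.6  40.3] 14
top bluetop (array([ 578.2, -157.2]), array([46.1, 85.8]), 74.1)
side bluetop (array([ 578.5, -161.1]), array([46.3, 86.3]), 74.1)
scope 120 692.0
scope 160 691.0
scope 200 700.0
scope 240 713.0
scope 280 717.0
scope 320 702.0
scope 360 688.0
scope 400 681.0
scope 440 None
```

```bash
cat > plan.py <<'E'
# usage: plan([(tip_or_grasp point world, Rot, dist ahead of TCP, label), ...]); chained from the commanded pose in cmd.npz
import numpy as np, os
from scipy.spatial.transform import Rotation as R, Slerp
C=np.array([580.2,210.3,57.4]); B=R.from_euler('xyz',[0,-np.radians(25),np.radians(11.2)]).as_matrix()
def cr(x,y,z): return C+B@np.array([x,y,z],float)
TD=R.from_matrix(B@np.diag([-1,1,-1.]))            # tool square to deck, x down slope
def down(deg): return R.from_euler('z',deg,degrees=True)*R.from_matrix(np.diag([-1,1,-1.]))  # pack yaw deg
def cur():
    if os.path.exists('cmd.npz'):
        z=np.load('cmd.npz'); return z['p'],R.from_matrix(z['r'])
    return np.array([279.571,558.986,404.761]),R.from_euler('xyz',[np.pi,0,2.67787])
def plan(ws,save=True):
    p,r=cur()
    for g,rt,d,lab in ws:
        t=g-rt.apply([0,0,d]); n=int(np.ceil(max(np.abs(r.inv().apply(t-p)).max()/149,1e-9)))
        p0,r0=p,r; S=Slerp([0,1],R.concatenate([r0,rt]))
        for k in range(1,n+1):
            q=p0+(t-p0)*k/n; rq=S(k/n)
            sh=np.round(r.inv().apply(q-p)/150,3); rv=np.round((r.inv()*rq).as_rotvec()/(2*np.pi),4)
            rows=max(np.linalg.norm(q-p)/41.7,np.degrees((r.inv()*rq).magnitude())/7.16)
            print(f"{lab} {k}/{n} rows>={rows:.1f}",[float(x) for x in np.r_[sh,rv]],"tcp",np.round(q))
            p=p+r.apply(sh*150); r=r*R.from_rotvec(rv*2*np.pi)   # as sent
    if save: np.savez('cmd.npz',p=p,r=r.as_matrix())
E
python3 - <<'E'
from plan import *
plan([(cr(-1,0,122),TD,171,'pre'),(cr(-1,0,32),TD,171,'down')])
E
```

```text
pre 1/3 rows>=3.4 [-0.725, -0.564, 0.183, -0.0076, -0.0223, -0.0344] tcp [339. 435. 377.]
pre 2/3 rows>=3.4 [-0.556, -0.713, 0.242, -0.0077, -0.0223, -0.0344] tcp [398. 310. 350.]
pre 3/3 rows>=3.4 [-0.353, -0.825, 0.269, -0.0076, -0.0223, -0.0344] tcp [458. 186. 323.]
down 1/1 rows>=2.2 [0.0, -0.0, 0.6, 0.0, 0.0, -0.0] tcp [495. 193. 241.]
```

Request:
arm_command:
  rows:
    - [[-0.725, -0.564, 0.183, -0.0076, -0.0223, -0.0344, 0.47], [-0.725, -0.564, 0.183, -0.0076, -0.0223, -0.0344, 0.47], [-0.725, -0.564, 0.183, -0.0076, -0.0223, -0.0344, 0.47], [-0.725, -0.564, 0.183, -0.0076, -0.0223, -0.0344, 0.47], [-0.725, -0.564, 0.183, -0.0076, -0.0223, -0.0344, 0.47]]

```text
t: 0.52
eef_pos: [340.1, 432.1, 376.6]
tcp_rot: [3.111, 0.143, 2.889]
ft_force: [-0.4, -0.0, -0.8]
opening: 0.751
grip_force: 0.0
```

Request:
arm_command:
  rows:
    - [[-0.556, -0.713, 0.242, -0.0077, -0.0223, -0.0344, 0.47], [-0.556, -0.713, 0.242, -0.0077, -0.0223, -0.0344, 0.47], [-0.556, -0.713, 0.242, -0.0077, -0.0223, -0.0344, 0.47], [-0.556, -0.713, 0.242, -0.0077, -0.0223, -0.0344, 0.47], [-0.556, -0.713, 0.242, -0.0077, -0.0223, -0.0344, 0.47]]

```text
t: 0.93
eef_pos: [399.4, 308.8, 349.4]
tcp_rot: [3.108, 0.291, 3.105]
ft_force: [0.2, 0.8, 0.1]
opening: 0.732
grip_force: 0.0
```

Request:
arm_command:
  rows:
    - [[-0.353, -0.825, 0.269, -0.0076, -0.0223, -0.0344, 0.47], [-0.353, -0.825, 0.269, -0.0076, -0.0223, -0.0344, 0.47], [-0.353, -0.825, 0.269, -0.0076, -0.0223, -0.0344, 0.47], [-0.353, -0.825, 0.269, -0.0076, -0.0223, -0.0344, 0.47], [-0.353, -0.825, 0.269, -0.0076, -0.0223, -0.0344, 0.47], [-0.353, -0.825, 0.269, -0.0076, -0.0223, -0.0344, 0.47]]

```text
t: 1.43
eef_pos: [458.3, 186.6, 322.5]
tcp_rot: [3.141, 0.436, -2.948]
ft_force: [0.6, -0.3, -0.4]
opening: 0.734
grip_force: 0.0
```

```bash
python3 - <<'E'
from h import *
s=state();print({k:s[k] for k in('t','joints','eef_pos','tcp_rot','ft_force','opening')})
from plan import *
print((B@np.diag([-1,1,-1.])).round(3), R.from_euler('xyz',s['tcp_rot']).as_matrix().round(3))
a=[]
for n in("side","top"):
    im,d=read_camera(n); np.savez(f"{n}1.npz",im=im,d=d); a.append(im)
cv2.imwrite("pics/b.png",np.hstack([a[0][80:330,250:550],a[1][80:330,120:420]])[:,:,::-1])
E
```

```text
{'t': 1.4333, 'joints': array([ 0.25732996,  0.3927572 ,  2.04928099, -0.09925832,  0.26545508,
       -1.41692573]), 'eef_pos': array([458.32910428, 186.56166699, 322.48613689]), 'tcp_rot': array([ 3.14055364,  0.43607085, -2.94831127]), 'ft_force': array([ 0.60748241, -0.30980962, -0.41478128]), 'opening': 0.7344356016395548}
[[-0.889 -0.194  0.415]
 [-0.176  0.981  0.082]
 [-0.423  0.    -0.906]] [[-0.89  -0.193  0.414]
 [-0.174  0.981  0.082]
 [-0.422  0.001 -0.906]]
```

View pics/b.png

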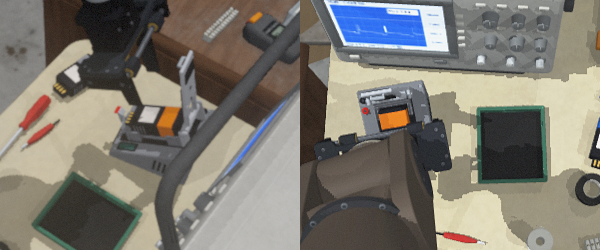

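The gripper hangs square over the orange pack (left half, about (150,110)), clear of the clamp. I'm going down and closing.

Request:
arm_command:
  rows:
    - [[0, 0, 0.3, 0, 0, 0, 0.47], [0, 0, 0.45, 0, 0, 0, 0.47], [0, 0, 0.55, 0, 0, 0, 0.47], [0, 0, 0.6, 0, 0, 0, 0.47], [0, 0, 0.6, 0, 0, 0, 0.47], [0, 0, 0.6, 0, 0, 0, 0.47]]

```text
t: 2.03
eef_pos: [494.8, 194.4, 241.3]
tcp_rot: [3.141, 0.436, -2.945]
ft_force: [0.8, 1.2, 0.1]
opening: 0.738
grip_force: 0.0
```

Request:
arm_command:
  rows:
    - [[0, 0, 0, 0, 0, 0, -0.2], [0, 0, 0, 0, 0, 0, -0.2], [0, 0, 0, 0, 0, 0, -0.2], [0, 0, 0, 0, 0, 0, -0.2], [0, 0, 0, 0, 0, 0, -0.2], [0, 0, 0, 0, 0, 0, -0.2]]

```text
t: 2.53
eef_pos: [495.1, 193.5, 241.3]
tcp_rot: [3.141, 0.437, -2.946]
ft_force: [-0.5, 1.2, 1.6]
opening: 0.484
grip_force: 30.0
```

```bash
python3 - <<'E'
from h import *
s=state();print({k:s[k] for k in('t','joints','eef_pos','tcp_rot','ft_force','moment','opening','grip_force')})
from plan import *
print("grasp in cradle",B.T@(s['eef_pos']+R.from_euler('xyz',s['tcp_rot']).apply([0,0,171])-C))
E
```

```text
{'t': 2.5333, 'joints': array([ 0.25194789,  0.57305593,  2.02677646, -0.2225037 ,  0.10771938,
       -1.29810183]), 'eef_pos': array([495.13175504, 193.50100908, 241.31504248]), 'tcp_rot': array([ 3.1412887 ,  0.43727921, -2.94641564]), 'ft_force': array([-0.54451877,  1.22961096,  1.5755928 ]), 'moment': array([0.19138965, 0.17928007, 0.09648114]), 'opening': 0.48370908060521456, 'grip_force': 29.988579154014587}
grasp in cradle [-0.69913535  0.0743806  32.32939811]
```

```bash
python3 - <<'E'
from plan import *
T=np.array([565.9,13.5,0]); O=down(2.2)
plan([(cr(-1,0,132),TD,171,'lift'),(T+[0,0,110],O,171,'over'),(T+[0,0,26],O,171,'lay')])
E
```

```text
lift 1/1 rows>=2.4 [-0.0, -0.0, -0.667, 0.0, 0.0, -0.0] tcp [454. 185. 332.]
over 1/2 rows>=2.5 [-0.161, -0.634, 0.261, 0.0027, 0.0347, 0.0123] tcp [510.  99. 306.]
over 2/2 rows>=2.5 [-0.262, -0.614, 0.226, 0.0028, 0.0346, 0.0123] tcp [566.  14. 281.]
lay 1/1 rows>=2.0 [0.0, -0.0, 0.56, -0.0, 0.0, -0.0] tcp [566.  14. 197.]
```

Request:
arm_command:
  rows:
    - [[0, 0, -0.15, 0, 0, 0, -0.2], [0, 0, -0.35, 0, 0, 0, -0.2], [0, 0, -0.55, 0, 0, 0, -0.2], [0, 0, -0.667, 0, 0, 0, -0.2], [0, 0, -0.667, 0, 0, 0, -0.2]]

```text
t: 2.95
eef_pos: [452.7, 185.1, 334.4]
tcp_rot: [3.141, 0.44, -2.946]
ft_force: [0.3, 0.4, -1.4]
opening: 0.478
grip_force: 30.0
```

Request:
arm_command:
  rows:
    - [[-0.161, -0.634, 0.261, 0.0027, 0.0347, 0.0123, -0.2], [-0.161, -0.634, 0.261, 0.0027, 0.0347, 0.0123, -0.2], [-0.161, -0.634, 0.261, 0.0027, 0.0347, 0.0123, -0.2], [-0.161, -0.634, 0.261, 0.0027, 0.0347, 0.0123, -0.2]]

```text
t: 3.28
eef_pos: [512.0, 96.4, 304.2]
tcp_rot: [3.133, 0.216, -3.03]
ft_force: [0.4, -0.6, -1.3]
opening: 0.481
grip_force: 30.0
```

Request:
arm_command:
  rows:
    - [[-0.262, -0.614, 0.226, 0.0028, 0.0346, 0.0123, -0.2], [-0.262, -0.614, 0.226, 0.0028, 0.0346, 0.0123, -0.2], [-0.262, -0.614, 0.226, 0.0028, 0.0346, 0.0123, -0.2], [-0.262, -0.614, 0.226, 0.0028, 0.0346, 0.0123, -0.2], [-0.262, -0.614, 0.226, 0.0028, 0.0346, 0.0123, -0.2]]

```text
t: 3.7
eef_pos: [566.1, 12.9, 279.4]
tcp_rot: [-3.142, -0.002, -3.105]
ft_force: [0.1, -0.5, -2.0]
opening: 0.48
grip_force: 30.0
```

```bash
python3 - <<'E'
from h import *
a=[]
s=state();print({k:s[k] for k in('t','joints','eef_pos','tcp_rot','ft_force','opening','grip_force')})
for n in("side","top"):
    im,d=read_camera(n); np.savez(f"{n}2.npz",im=im,d=d); a.append(im)
cv2.imwrite("pics/c.png",np.hstack([a[0][80:400,200:520],a[1][80:400,150:450]])[:,:,::-1])
E
```

```text
{'t': 3.7, 'joints': array([-9.39158360e-02,  5.66199834e-01,  1.82807811e+00, -3.85616542e-04,
        7.48949256e-01, -1.70083041e+00]), 'eef_pos': array([566.07284521,  12.85007292, 279.39220489]), 'tcp_rot': array([-3.14154473e+00, -1.65476630e-03, -3.10519181e+00]), 'ft_force': array([ 0.06788292, -0.48833355, -1.95085102]), 'opening': 0.47968547239113024, 'grip_force': 29.987234473228455}
```

View pics/c.png

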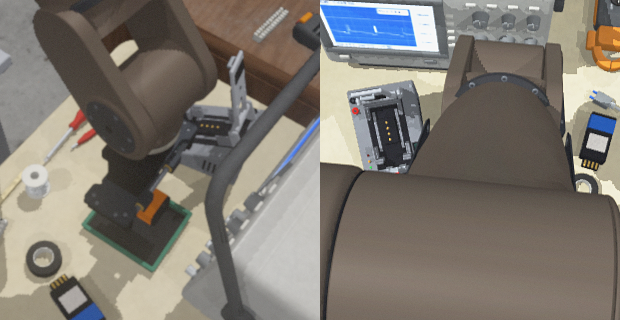

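The orange pack hangs level over the tray (left half, (150,210)), so I lower and release it.

Request:
arm_command:
  rows:
    - [[0, 0, 0.2, 0, 0, 0, -0.2], [0, 0, 0.38, 0, 0, 0, -0.2], [0, 0, 0.5, 0, 0, 0, -0.2], [0, 0, 0.56, 0, 0, 0, -0.2], [0, 0, 0.56, 0, 0, 0, -0.2], [0, 0, 0.56, 0, 0, 0, -0.2]]

```text
t: 4.3
eef_pos: [565.7, 14.5, 197.2]
tcp_rot: [-3.141, 0.0, -3.102]
ft_force: [-0.8, 0.0, -1.6]
opening: 0.483
grip_force: 30.0
```

Request:
arm_command:
  rows:
    - [[0, 0, 0, 0, 0, 0, 0.39], [0, 0, 0, 0, 0, 0, 0.39], [0, 0, 0, 0, 0, 0, 0.39], [0, 0, 0, 0, 0, 0, 0.39], [0, 0, 0, 0, 0, 0, 0.39]]

```text
t: 4.72
eef_pos: [565.9, 13.5, 197.2]
tcp_rot: [-3.141, 0.001, -3.103]
ft_force: [-0.3, 0.0, -0.4]
opening: 0.689
grip_force: 0.0
```

```bash
python3 - <<'E'
from plan import *
T=np.array([565.9,13.5,0]); O=down(2.2); P=np.array([578.4,-159.2,0]); Q=down(-15.7)
plan([(T+[0,0,110],O,171,'up'),(P+[0,0,110],Q,171,'over blue'),(P+[0,0,23],Q,171,'down')])
E
```

```text
up 1/1 rows>=2.0 [0.0, -0.0, -0.56, -0.0, 0.0, -0.0] tcp [566.  14. 281.]
over blue 1/2 rows>=2.1 [-0.019, -0.577, -0.0, -0.0, 0.0, 0.0249] tcp [572. -73. 281.]
over blue 2/2 rows>=2.1 [-0.11, -0.567, -0.0, -0.0, 0.0, 0.0248] tcp [ 578. -159.  281.]
down 1/1 rows>=2.1 [0.001, 0.0, 0.58, -0.0, 0.0, 0.0] tcp [ 578. -159.  194.]
```

Request:
arm_command:
  rows:
    - [[0, 0, -0.2, 0, 0, 0, 0.39], [0, 0, -0.45, 0, 0, 0, 0.39], [0, 0, -0.56, 0, 0, 0, 0.39], [0, 0, -0.56, 0, 0, 0, 0.39]]

```text
t: 5.05
eef_pos: [566.4, 13.5, 284.6]
tcp_rot: [-3.141, 0.006, -3.103]
ft_force: [-0.7, 0.7, -0.2]
opening: 0.693
grip_force: 0.0
```

Request:
arm_command:
  rows:
    - [[-0.019, -0.577, 0, 0, 0, 0.0249, 0.58], [-0.019, -0.577, 0, 0, 0, 0.0249, 0.58], [-0.019, -0.577, 0, 0, 0, 0.0249, 0.58], [-0.019, -0.577, 0, 0, 0, 0.0249, 0.58]]

```text
t: 5.38
eef_pos: [571.9, -74.8, 280.0]
tcp_rot: [-3.142, -0.001, 3.02]
ft_force: [-0.4, 0.4, -0.7]
opening: 0.792
grip_force: 0.0
```

Request:
arm_command:
  rows:
    - [[-0.11, -0.567, 0, 0, 0, 0.0248, 0.58], [-0.11, -0.567, 0, 0, 0, 0.0248, 0.58], [-0.11, -0.567, 0, 0, 0, 0.0248, 0.58], [-0.11, -0.567, 0, 0, 0, 0.0248, 0.58], [-0.11, -0.567, 0, 0, 0, 0.0248, 0.58]]

```text
t: 5.8
eef_pos: [578.2, -158.3, 280.2]
tcp_rot: [3.141, -0.001, 2.868]
ft_force: [0.6, -0.3, 0.8]
opening: 0.788
grip_force: 0.0
```

```bash
python3 - <<'E'
from h import *
a=[]
s=state();print({k:s[k] for k in('t','joints','eef_pos','tcp_rot','ft_force','opening','grip_force')})
for n in("side","top"):
    im,d=read_camera(n); np.savez(f"{n}3.npz",im=im,d=d); a.append(im)
    W=cloud(n,d); hsv=cv2.cvtColor(im,cv2.COLOR_RGB2HSV)
    m=(cv2.inRange(hsv,(8,150,120),(20,255,255))>0)&(W[...,0]<680)&(W[...,0]>480)&(abs(W[...,1])<90)
    P=W[m]; print(n,len(P),np.median(P,0) if len(P) else 0, np.percentile(P[:,2],[5,50,95]) if len(P) else 0)
cv2.imwrite("pics/d.png",np.hstack([a[0][200:480,200:480],a[1][130:410,200:480]])[:,:,::-1])
E
```

```text
{'t': 5.8, 'joints': array([-3.77408277e-01,  6.02152266e-01,  1.74333893e+00,  2.90963812e-04,
        7.97560261e-01, -1.67496919e+00]), 'eef_pos': array([ 578.17998283, -158.28941802,  280.23234441]), 'tcp_rot': array([ 3.14123415e+00, -1.42929796e-03,  2.86815412e+00]), 'ft_force': array([ 0.56482873, -0.32268548,  0.84130661]), 'opening': 0.7884621036333732, 'grip_force': 0.0}
side 500 [588.69729323  10.8497743   31.09887043] [13.60239921 31.09887043 33.55921857]
top 0 0 0
```

View pics/d.png

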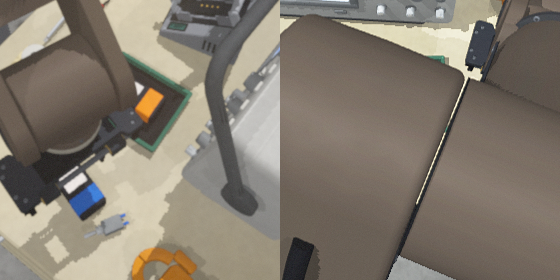

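Orange is flat in the tray (band top z≈31, as expected). The known pack position shows the side camera reads y about 3.5 mm low, so I correct the blue grasp to y=-157.4 and re-measure the empty cradle.

```bash
python3 - <<'E'
from plan import *
from h import cloud
# commanded now is 'over blue'; undo the planned 'down'
z=np.load('cmd.npz'); r=R.from_matrix(z['r']); np.savez('cmd.npz',p=z['p']-r.apply([.15,0,87]),r=z['r'])
P=np.array([578.4,-157.4,0]); Q=down(-15.7)
plan([(P+[0,0,23],Q,171,'down')])
for n,f in(("top","top2"),("side","side2"),("side","side3")):
    d=np.load(f+".npz")["d"]; W=cloud(n,d).reshape(-1,3); W=W[~np.isnan(W[:,0])]; L=(W-C)@B; L=L[(abs(L[:,0])<80)&(abs(L[:,1])<60)]
    print(f,len(L))
    for x0,x1 in((-42,-28),(28,42)):
        g=L[(L[:,0]>x0)&(L[:,0]<x1)&(L[:,2]>17)&(L[:,2]<30)]
        print(" guides x",x0,"y:",[np.round(np.percentile(h,[0,10,50,90,100]),1) for h in (g[g[:,1]<0,1],g[g[:,1]>0,1]) if len(h)],"z",np.median(g[:,2]) if len(g) else 0)
    g=L[(abs(L[:,1])<22)&(L[:,2]>14)&(L[:,2]<30)&(L[:,0]>20)]; print(" upper wall x",np.round(np.percentile(g[:,0],[0,10,50,90]),1) if len(g) else 0)
    g=L[(abs(L[:,1])>18)&(abs(L[:,1])<30)&(L[:,2]>14)&(L[:,2]<30)&(L[:,0]<-35)]; print(" lower wall x",np.round(np.percentile(g[:,0],[5,50,95,100]),1) if len(g) else 0)
    g=L[(abs(L[:,2])<3)]; print(" deck y",np.round([g[:,1].min(),g[:,1].max(),g[:,0].min(),g[:,0].max()],1))
E
```

```text
down 1/1 rows>=2.1 [0.004, 0.012, 0.58, -0.0, 0.0, 0.0] tcp [ 578. -157.  194.]
top2 41338
 guides x -42 y: [array([-29.3, -28.9, -26.2, -23.1, -22.2]), array([27.7, 29.1, 31.8, 34.9, 35.1])] z 20.36025919451262
 guides x 28 y: [array([-29.5, -29.1, -26.6, -23.2, -22.4]), array([27.6, 28.2, 31.5, 34.1, 35.1])] z 21.13488590180325
 upper wall x [44.1 45.  48.2 51.2]
 lower wall x [-52.9 -48.1 -36.4 -35.2]
 deck y [-55.3  59.9 -76.4  76.8]
side2 5295
 guides x -42 y: [array([23.2, 24.5, 27.6, 30.6, 33.2])] z 19.920381316696044
 guides x 28 y: [array([-34.3, -33.4, -31.6, -29.9, -25.9]), array([22. , 24. , 27.1, 29.9, 30.1])] z 21.343340153871992
 upper wall x 0
 lower wall x [-49.8 -42.5 -36.5 -35.6]
 deck y [-59.4  55.5 -66.4  74.4]
side3 6563
 guides x -42 y: [array([-33.5, -33.4, -31.5, -30.2, -29.4]), array([24.7, 25.3, 27.7, 30.1, 30.9])] z 21.813721843217788
 guides x 28 y: [array([-33.5, -33. , -31.6, -30.3, -25.8]), array([23. , 24.8, 27.3, 29.1, 30.6])] z 21.535342608074103
 upper wall x 0
 lower wall x [-52.7 -48.  -36.7 -35.1]
 deck y [-59.8  55.9 -78.5  75.1]
```

Request:
arm_command:
  rows:
    - [[0.004, 0.012, 0.25, 0, 0, 0, 0.58], [0.004, 0.012, 0.42, 0, 0, 0, 0.58], [0.004, 0.012, 0.53, 0, 0, 0, 0.58], [0.004, 0.012, 0.58, 0, 0, 0, 0.58], [0.004, 0.012, 0.58, 0, 0, 0, 0.58], [0.004, 0.012, 0.58, 0, 0, 0, 0.58]]

```text
t: 6.4
eef_pos: [578.6, -156.6, 194.4]
tcp_rot: [-3.142, 0.0, 2.869]
ft_force: [0.5, 0.0, -0.1]
opening: 0.792
grip_force: 0.0
```

Request:
arm_command:
  rows:
    - [[0, 0, 0, 0, 0, 0, -0.2], [0, 0, 0, 0, 0, 0, -0.2], [0, 0, 0, 0, 0, 0, -0.2], [0, 0, 0, 0, 0, 0, -0.2], [0, 0, 0, 0, 0, 0, -0.2], [0, 0, 0, 0, 0, 0, -0.2]]

```text
t: 6.9
eef_pos: [578.4, -157.5, 194.4]
tcp_rot: [-3.141, 0.001, 2.867]
ft_force: [-1.2, -0.7, 4.4]
opening: 0.48
grip_force: 30.0
```

```bash
python3 - <<'E'
from plan import *
P=np.array([578.4,-157.4,0]); Q=down(-15.7)
plan([(P+[0,0,130],Q,171,'up'),(np.array([540,20,170]),down(-2),171,'mid'),(cr(-0.5,1.5,110),TD,171,'over')])
E
```

```text
up 1/1 rows>=2.6 [-0.0, -0.0, -0.714, -0.0, 0.0, 0.0] tcp [ 578. -157.  301.]
mid 1/2 rows>=2.2 [0.283, 0.535, -0.133, -0.0, 0.0, -0.019] tcp [559. -69. 321.]
mid 2/2 rows>=2.2 [0.217, 0.564, -0.133, -0.0, 0.0, -0.019] tcp [540.  20. 341.]
over 1/2 rows>=2.3 [0.277, 0.553, 0.097, -0.004, -0.0346, -0.0181] tcp [502. 104. 326.]
over 2/2 rows>=2.2 [0.228, 0.579, 0.056, -0.004, -0.0345, -0.018] tcp [463. 189. 312.]
```

Request:
arm_command:
  rows:
    - [[0, 0, -0.15, 0, 0, 0, -0.2], [0, 0, -0.4, 0, 0, 0, -0.2], [0, 0, -0.6, 0, 0, 0, -0.2], [0, 0, -0.714, 0, 0, 0, -0.2], [0, 0, -0.714, 0, 0, 0, -0.2]]

```text
t: 7.32
eef_pos: [578.6, -157.5, 304.6]
tcp_rot: [-3.141, 0.006, 2.868]
ft_force: [-0.0, -0.8, -1.7]
opening: 0.479
grip_force: 30.0
```

Request:
arm_command:
  rows:
    - [[0.283, 0.535, -0.133, 0, 0, -0.019, -0.2], [0.283, 0.535, -0.133, 0, 0, -0.019, -0.2], [0.283, 0.535, -0.133, 0, 0, -0.019, -0.2], [0.283, 0.535, -0.133, 0, 0, -0.019, -0.2]]

```text
t: 7.65
eef_pos: [558.5, -66.3, 320.5]
tcp_rot: [3.141, -0.001, 2.99]
ft_force: [-0.1, -0.3, -1.7]
opening: 0.48
grip_force: 30.0
```

Request:
arm_command:
  rows:
    - [[0.217, 0.564, -0.133, 0, 0, -0.019, -0.2], [0.217, 0.564, -0.133, 0, 0, -0.019, -0.2], [0.217, 0.564, -0.133, 0, 0, -0.019, -0.2], [0.217, 0.564, -0.133, 0, 0, -0.019, -0.2]]

```text
t: 7.98
eef_pos: [539.8, 21.5, 340.5]
tcp_rot: [3.142, -0.0, 3.108]
ft_force: [0.5, -1.1, -1.2]
opening: 0.481
grip_force: 30.0
```

Request:
arm_command:
  rows:
    - [[0.277, 0.553, 0.097, -0.004, -0.0346, -0.0181, -0.2], [0.277, 0.553, 0.097, -0.004, -0.0346, -0.0181, -0.2], [0.277, 0.553, 0.097, -0.004, -0.0346, -0.0181, -0.2], [0.277, 0.553, 0.097, -0.004, -0.0346, -0.0181, -0.2]]

```text
t: 8.32
eef_pos: [500.7, 105.1, 325.0]
tcp_rot: [3.129, 0.216, -3.062]
ft_force: [-0.1, -0.2, -1.4]
opening: 0.48
grip_force: 30.0
```

Request:
arm_command:
  rows:
    - [[0.228, 0.579, 0.056, -0.004, -0.0345, -0.018, -0.2], [0.228, 0.579, 0.056, -0.004, -0.0345, -0.018, -0.2], [0.228, 0.579, 0.056, -0.004, -0.0345, -0.018, -0.2], [0.228, 0.579, 0.056, -0.004, -0.0345, -0.018, -0.2], [0.228, 0.579, 0.056, -0.004, -0.0345, -0.018, -0.2]]

```text
t: 8.73
eef_pos: [464.0, 187.8, 311.3]
tcp_rot: [-3.141, 0.434, -2.947]
ft_force: [1.1, 0.2, -1.9]
opening: 0.486
grip_force: 30.0
```

```bash
python3 - <<'E'
from h import *
from plan import *
a=[]
s=state();print({k:s[k] for k in('t','joints','eef_pos','tcp_rot','ft_force','opening','grip_force')})
G=s['eef_pos']+R.from_euler('xyz',s['tcp_rot']).apply([0,0,171]); print("G cradle",B.T@(G-C))
for n in("side","top"):
    im,d=read_camera(n); np.savez(f"{n}4.npz",im=im,d=d); a.append(im)
    W=cloud(n,d); hsv=cv2.cvtColor(im,cv2.COLOR_RGB2HSV); L=(W-C)@B
    m=(cv2.inRange(hsv,(100,120,60),(125,255,255))>0)&(abs(L[...,0]-20)<40)&(abs(L[...,1])<50)&(L[...,2]>85)&(L[...,2]<140)
    P=L[m]; print(n,len(P)); 
    if len(P)>20: t=P[P[:,2]>np.percentile(P[:,2],90)-6]; print(rect(t) if 0 else cv2.minAreaRect(t[:,:2].astype(np.float32)),np.median(t,0))
cv2.imwrite("pics/e.png",np.hstack([a[0][80:380,260:560],a[1][80:380,120:420]])[:,:,::-1])
E
```

```text
{'t': 8.7333, 'joints': array([ 0.25701959,  0.41826648,  2.04667428, -0.11168717,  0.24442065,
       -1.40617151]), 'eef_pos': array([463.95233249, 187.7998203 , 311.31103586]), 'tcp_rot': array([-3.1406903 ,  0.43447875, -2.94654799]), 'ft_force': array([ 1.09716752,  0.1949112 , -1.87664278]), 'opening': 0.4855883431165633, 'grip_force': 29.999617338180542}
G cradle [ -0.32010409   0.32220959 109.16165997]
side 519
((24.112377166748047, 0.3245716094970703), (28.361474990844727, 52.06199264526367), 0.27136626839637756) [ 24.3997975   -3.78142193 113.83207321]
top 324
((29.069171905517578, 1.484151840209961), (17.375198364257812, 46.82441329956055), 0.29220050573349) [ 29.85672612   2.86803344 113.58221366]
```

View pics/e.png

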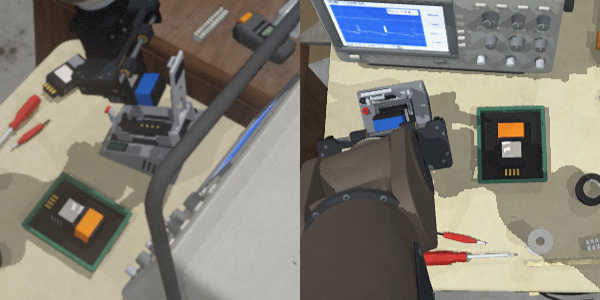

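Orange lies flat in the tray (right half, (510,145)). Blue hangs square over the empty cradle with its nose towards the robot, and band measurements agree with the grasp to about 1 mm, so I lower it gently.

Request:
arm_command:
  rows:
    - [[0.002, 0, 0.2, 0, 0, 0, -0.2], [0.002, 0, 0.34, 0, 0, 0, -0.2], [0.002, 0, 0.36, 0, 0, 0, -0.2], [0.002, 0, 0.36, 0, 0, 0, -0.2], [0.002, 0, 0.39, 0, 0, 0, -0.2], [0.002, 0, 0.42, 0, 0, 0, -0.2]]

```text
t: 9.33
eef_pos: [489.0, 193.3, 255.4]
tcp_rot: [-3.141, 0.438, -2.947]
ft_force: [0.0, 0.0, -1.5]
opening: 0.484
grip_force: 30.0
```

Request:
arm_command:
  rows:
    - [[0, 0, 0.02, 0, 0, 0, -0.2], [0, 0, 0.04, 0, 0, 0, -0.2], [0, 0, 0.06, 0, 0, 0, -0.2], [0, 0, 0.08, 0, 0, 0, -0.2], [0, 0, 0.09, 0, 0, 0, -0.2], [0, 0, 0.09, 0, 0, 0, -0.2]]

```text
t: 9.83
eef_pos: [494.5, 194.9, 242.1]
tcp_rot: [-3.141, 0.436, -2.946]
ft_force: [-0.3, 0.6, -1.7]
opening: 0.482
grip_force: 30.0
```

```bash
python3 - <<'E'
from h import *
from plan import *
z=np.load('cmd.npz'); r=R.from_matrix(z['r']); np.savez('cmd.npz',p=z['p']+r.apply([.3,0,76.5]),r=z['r'])
s=state();print({k:s[k] for k in('t','joints','eef_pos','tcp_rot','ft_force','moment','opening','grip_force')})
G=s['eef_pos']+R.from_euler('xyz',s['tcp_rot']).apply([0,0,171]); print("G cradle",B.T@(G-C),"F",B.T@s['ft_force'])
E
```

```text
{'t': 9.8333, 'joints': array([ 0.25496891,  0.57162767,  2.02625383, -0.22922111,  0.11146387,
       -1.28901596]), 'eef_pos': array([494.49006689, 194.85069339, 242.06085224]), 'tcp_rot': array([-3.14141392,  0.43582627, -2.94610527]), 'ft_force': array([-0.28632309,  0.61194442, -1.73379223]), 'moment': array([-0.02454692,  0.35767024,  0.01003079]), 'opening': 0.4819701994046118, 'grip_force': 29.999811351299286}
G cradle [-0.96530432  1.46293177 33.1605093 ] F [-0.87956272  0.65590381 -1.50288124]
```

It went in without contact forces, so I let go and back off square.

Request:
arm_command:
  rows:
    - [[0, 0, 0, 0, 0, 0, 0.4], [0, 0, 0, 0, 0, 0, 0.4], [0, 0, 0, 0, 0, 0, 0.4], [0, 0, 0, 0, 0, 0, 0.4], [0, 0, 0, 0, 0, 0, 0.4]]

```text
t: 10.25
eef_pos: [494.5, 194.8, 242.5]
tcp_rot: [-3.142, 0.437, -2.946]
ft_force: [0.2, -0.6, -0.5]
opening: 0.695
grip_force: 0.0
```

Request:
arm_command:
  rows:
    - [[0, 0, -0.15, 0, 0, 0, 0.4], [0, 0, -0.4, 0, 0, 0, 0.4], [0, 0, -0.65, 0, 0, 0, 0.4], [0, 0, -0.9, 0, 0, 0, 0.4], [0, 0, -0.9, 0, 0, 0, 0.4], [0, 0, -0.9, 0, 0, 0, 0.4]]

```text
t: 10.75
eef_pos: [437.9, 183.7, 366.6]
tcp_rot: [3.141, 0.441, -2.946]
ft_force: [0.5, -0.3, -0.4]
opening: 0.7
grip_force: 0.0
```

```bash
python3 - <<'E'
from h import *
from plan import *
z=np.load('cmd.npz'); r=R.from_matrix(z['r']); np.savez('cmd.npz',p=z['p']-r.apply([0,0,135]),r=z['r'])
a=[]
for n in("side","top"):
    im,d=read_camera(n); np.savez(f"{n}5.npz",im=im,d=d); a.append(im)
    W=cloud(n,d); hsv=cv2.cvtColor(im,cv2.COLOR_RGB2HSV); L=(W-C)@B
    m=(cv2.inRange(hsv,(100,120,60),(125,255,255))>0)&(abs(L[...,0]-20)<50)&(abs(L[...,1])<50)&(L[...,2]>0)&(L[...,2]<80)
    P=L[m]; print(n,len(P)); 
    if len(P)>20: t=P[P[:,2]>33]; print(cv2.minAreaRect(t[:,:2].astype(np.float32)),np.median(t,0))
    k=L[(L[...,2]>70)&(L[...,2]<185)&(abs(L[...,1])<26)&(L[...,0]>45)&(L[...,0]<130)]
    for zz in range(75,186,15):
        q=k[abs(k[:,2]-zz)<7]
        if len(q): print("  clamp z",zz,np.round([q[:,0].min(),np.median(q[:,0]),q[:,0].max()],0))
cv2.imwrite("pics/f.png",np.hstack([cv2.resize(a[0][110:280,330:500],(480,480)),cv2.resize(a[1][150:270,160:240],(320,480))])[:,:,::-1])
E
```

```text
side 431
((20.497642517089844, -1.1196556091308594), (28.603424072265625, 47.40632247924805), 1.0162044763565063) [21.00552792 -2.46791882 36.17419685]
  clamp z 75 [65. 71. 74.]
  clamp z 90 [63. 73. 75.]
  clamp z 105 [66. 75. 79.]
  clamp z 120 [68. 78. 80.]
  clamp z 135 [75. 82. 84.]
  clamp z 150 [75. 84. 86.]
  clamp z 165 [71. 82. 86.]
top 484
((20.324588775634766, 2.7164649963378906), (28.052024841308594, 46.491416931152344), 0.04099993407726288) [20.3845414   2.75482081 35.86666811]
  clamp z 75 [62. 65. 71.]
  clamp z 90 [63. 65. 73.]
  clamp z 105 [66. 69. 76.]
  clamp z 120 [68. 71. 77.]
  clamp z 135 [75. 76. 81.]
  clamp z 150 [77. 79. 85.]
  clamp z 165 [72. 81. 86.]
```

View pics/f.png

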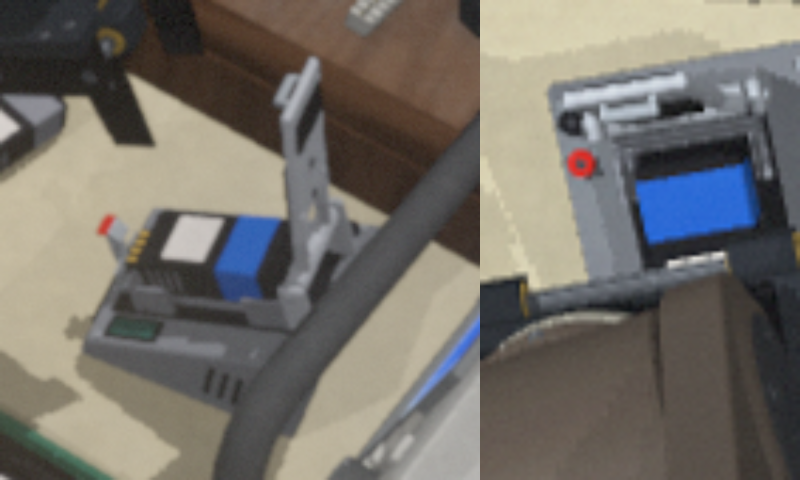

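Blue sits square in the cradle, nose down the slope, and the clamp stands at about 1.73 rad. Next I plan the sweep. Joint 5 runs near its limit with a square tool, so I check the wrist angle along the path with a fitted arm model.

```bash
cat > sweep.py <<'E'
from plan import *
from scipy.optimize import least_squares
D=[([1.00143707,.491503607,1.55938414],[279.5386,558.9743,404.2189],[-3.1406,0,2.677875]),
([.25733,.392757,2.049281],[458.329,186.5617,322.4861],[3.140554,.436071,-2.948311]),
([.251948,.573056,2.026776],[495.1318,193.501,241.315],[3.141289,.437279,-2.946416]),
([-.093916,.5662,1.828078],[566.0728,12.85,279.392],[-3.141545,-.001655,-3.105192]),
([-.377408,.602152,1.743339],[578.18,-158.289,280.232],[3.141234,-.00143,2.868154]),
([.25702,.418266,2.046674],[463.952,187.8,311.311],[-3.14069,.434479,-2.946548])]
def W_(k,q):
    h,L1,L2,e=k[:4]; s,c=np.sin,np.cos; b=q[1]+q[2]
    rr=L1*s(q[1])+L2*s(b)+e*c(b); return np.array([rr*c(q[0]),rr*s(q[0]),h+L1*c(q[1])+L2*c(b)-e*s(b)])
def res(k): return np.concatenate([W_(k,q)+k[4]*R.from_euler('xyz',o).apply([0,0,1])-p for q,p,o in D])
K=least_squares(res,[200,450,400,0,100]).x
def q5(p,r):
    zt=r.apply([0,0,1]); w=p-K[4]*zt
    q=least_squares(lambda q:W_(K,q)-w,[.3,.5,2.]).x; b=q[1]+q[2]
    f=np.array([np.sin(b)*np.cos(q[0]),np.sin(b)*np.sin(q[0]),np.cos(b)]); return np.arccos(f@zt),q
def tool(al): return TD*R.from_euler('y',np.radians(al)) # check sign below
def key(th,r,al,gap=0):
    a=np.radians(al); w=np.array([np.cos(a),-np.sin(a)]); n=np.array([np.sin(th),np.cos(th)]); d=np.array([-np.cos(th),np.sin(th)])
    P=np.array([62,38])+r*d+(4+gap)*n+(10 if th>a else -10)*w; return cr(P[0],1.5,P[1]),P
E
python3 - <<'E'
from sweep import *
print("K",K.round(1),"res",np.abs(res(K)).max().round(2))
for q,p,o in D: print(round(q5(np.array(p),R.from_euler('xyz',o))[0],3),end=' ')
print("\nvertical check", tool(25).apply([0,0,1]).round(3))
for th,r,al in((1.5,105,0),(1.2,105,0),(.9,105,5),(.6,107,10),(.3,108,15),(.1,107,15),(0,107,15),(0,107,25),(0,107,8)):
    g,P=key(th,r,al); t=tool(al); p=g-t.apply([0,0,190]); print(th,al,P.round(),"tip",g.round(),"tcp",p.round(),"q5",q5(p,t)[0].round(3))
g=cr(112,1.5,130); p=g-TD.apply([0,0,190]); print("start",g,p,q5(p,TD)[0])
E
```

```text
K [144.8 579.7 397.   16.4  50.3] res 66.19
1.092 0.298 0.15 0.741 0.791 0.278 
vertical check [-0.  0. -1.]
1.5 0 [ 69. 143.] tip [582. 212. 216.] tcp [503. 197. 388.] q5 0.504
1.2 0 [ 38. 137.] tip [556. 207. 198.] tcp [478. 192. 370.] q5 0.437
0.9 5 [ 10. 122.] tip [538. 203. 172.] tcp [474. 191. 351.] q5 0.475
0.6 10 [-14. 100.] tip [526. 201. 142.] tcp [478. 192. 326.] q5 0.507
0.3 15 [-30.  71.] tip [523. 201. 109.] tcp [491. 194. 296.] q5 0.543
0.1 15 [-54.  55.] tip [509. 198.  85.] tcp [477. 191. 272.] q5 0.465
0 15 [-55.  45.] tip [513. 198.  75.] tcp [480. 192. 262.] q5 0.445
0 25 [-54.  46.] tip [513. 198.  76.] tcp [513. 198. 266.] q5 0.687
0 8 [-55.  43.] tip [513. 199.  74.] tcp [459. 188. 255.] q5 0.271
start [625.58790249 220.81616859 222.55325763] [546.8196856  205.21964165 394.75173717] 0.562119885255726
```

```bash
python3 - <<'E'
from sweep import *
plan([(cr(-1,1.5,198),TD,190,'up'),(cr(112,1.5,198),TD,190,'back'),(cr(112,1.5,138),TD,190,'down')])
E
```

```text
up 1/1 rows>=1.2 [0.002, 0.0, -0.324, -0.0, -0.0, -0.0] tcp [418. 180. 409.]
back 1/1 rows>=2.7 [-0.754, 0.0, 0.0, -0.0, -0.0, -0.0] tcp [519. 200. 456.]
down 1/1 rows>=1.4 [0.0, 0.0, 0.4, -0.0, -0.0, -0.0] tcp [544. 205. 402.]
```

Request:
arm_command:
  rows:
    - [[0, 0, -0.324, 0, 0, 0, -1], [0, 0, -0.324, 0, 0, 0, -1], [0, 0, -0.324, 0, 0, 0, -1], [0, 0, -0.324, 0, 0, 0, -1], [0, 0, -0.324, 0, 0, 0, -1], [0, 0, -0.324, 0, 0, 0, -1]]

```text
t: 11.35
eef_pos: [418.7, 179.8, 407.5]
tcp_rot: [-3.141, 0.434, -2.946]
ft_force: [-0.2, -0.8, -1.1]
opening: 0.339
grip_force: 0.0
```

Request:
arm_command:
  rows:
    - [[-0.754, 0, 0, 0, 0, 0, -1], [-0.754, 0, 0, 0, 0, 0, -1], [-0.754, 0, 0, 0, 0, 0, -1], [-0.754, 0, 0, 0, 0, 0, -1], [-0.754, 0, 0, 0, 0, 0, -1], [-0.754, 0, 0, 0, 0, 0, -1]]

```text
t: 11.85
eef_pos: [518.6, 199.5, 455.1]
tcp_rot: [-3.141, 0.433, -2.946]
ft_force: [0.1, 0.8, -0.0]
opening: 0.003
grip_force: 0.0
```

Request:
arm_command:
  rows:
    - [[0, 0, 0.15, 0, 0, 0, -1], [0, 0, 0.3, 0, 0, 0, -1], [0, 0, 0.4, 0, 0, 0, -1], [0, 0, 0.4, 0, 0, 0, -1], [0, 0, 0.4, 0, 0, 0, -1]]

```text
t: 12.27
eef_pos: [543.2, 204.5, 401.3]
tcp_rot: [-3.141, 0.434, -2.946]
ft_force: [-0.3, 0.2, 0.6]
opening: 0.004
grip_force: 0.0
```

```bash
python3 - <<'E'
from h import *
from sweep import *
s=state();print({k:s[k] for k in('t','joints','eef_pos','tcp_rot','ft_force','opening')})
a=read_camera("side")[0]; cv2.imwrite("pics/g.png",cv2.resize(a[60:280,280:500],(600,600))[:,:,::-1])
ks=[(1.5,105,0,'a'),(1.2,105,0,'b'),(.9,105,5,'c'),(.6,107,10,'d'),(.3,107,15,'e')]
plan([(key(t,r,al)[0],tool(al),190,l) for t,r,al,l in ks])
E
```

```text
{'t': 12.2667, 'joints': array([ 0.24949945,  0.39197612,  1.76560294, -0.04387787,  0.5513713 ,
       -1.48436277]), 'eef_pos': array([543.18849898, 204.47605511, 401.34192411]), 'tcp_rot': array([-3.14131151,  0.43364253, -2.94613831]), 'ft_force': array([-0.3102276 ,  0.23005204,  0.63656658]), 'opening': 0.0038543792523200635}
a 1/1 rows>=1.0 [0.29, 0.0, -0.033, -0.0, -0.0, -0.0] tcp [503. 197. 388.]
b 1/1 rows>=0.8 [0.206, 0.0, 0.038, -0.0, -0.0, -0.0] tcp [478. 192. 370.]
c 1/1 rows>=0.7 [0.075, 0.0, 0.108, -0.0, 0.0139, -0.0] tcp [474. 191. 351.]
d 1/1 rows>=0.7 [0.036, 0.0, 0.164, -0.0, 0.0138, -0.0] tcp [478. 192. 326.]
e 1/1 rows>=0.8 [-0.044, 0.0, 0.214, -0.0, 0.0139, -0.0] tcp [492. 194. 296.]
```

View pics/g.png

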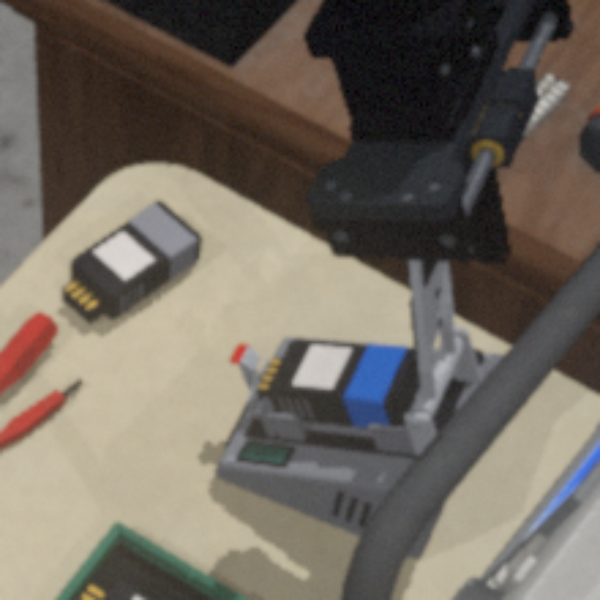

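The closed fingers are behind the clamp plate (crop (435,260)), with no contact yet. I'm starting the sweep.

Request:
arm_command:
  rows:
    - [[0.06, 0, -0.007, 0, 0, 0, -1], [0.12, 0, -0.014, 0, 0, 0, -1], [0.18, 0, -0.02, 0, 0, 0, -1], [0.24, 0, -0.027, 0, 0, 0, -1], [0.29, 0, -0.033, 0, 0, 0, -1], [0.29, 0, -0.033, 0, 0, 0, -1]]

```text
t: 12.82
eef_pos: [501.5, 196.3, 388.0]
tcp_rot: [-3.141, 0.435, -2.946]
ft_force: [-0.8, 0.4, -0.1]
opening: 0.006
grip_force: 0.0
```

Request:
arm_command:
  rows:
    - [[0.05, 0, 0.006, 0, 0, 0, -1], [0.1, 0, 0.014, 0, 0, 0, -1], [0.155, 0, 0.025, 0, 0, 0, -1], [0.206, 0, 0.038, 0, 0, 0, -1], [0.206, 0, 0.038, 0, 0, 0, -1]]

```text
t: 13.23
eef_pos: [476.7, 191.3, 368.8]
tcp_rot: [-3.141, 0.434, -2.946]
ft_force: [1.1, 0.4, 0.0]
opening: 0.005
grip_force: 0.0
```

Request:
arm_command:
  rows:
    - [[0.025, 0, 0.032, 0, 0.0045, 0, -1], [0.05, 0, 0.068, 0, 0.009, 0, -1], [0.075, 0, 0.108, 0, 0.0139, 0, -1], [0.075, 0, 0.108, 0, 0.0139, 0, -1]]

```text
t: 13.57
eef_pos: [474.6, 190.8, 349.1]
tcp_rot: [-3.141, 0.344, -2.946]
ft_force: [-0.5, 0.2, 0.1]
opening: 0.003
grip_force: 0.0
```

Request:
arm_command:
  rows:
    - [[0.015, 0, 0.05, 0, 0.0045, 0, -1], [0.028, 0, 0.105, 0, 0.009, 0, -1], [0.036, 0, 0.164, 0, 0.0138, 0, -1], [0.036, 0, 0.164, 0, 0.0138, 0, -1]]

```text
t: 13.9
eef_pos: [478.1, 191.5, 323.7]
tcp_rot: [-3.141, 0.257, -2.946]
ft_force: [-0.5, 0.9, 0.2]
opening: 0.004
grip_force: 0.0
```

```bash
python3 - <<'E'
from h import *
s=state();print({k:s[k] for k in('t','joints','eef_pos','tcp_rot','ft_force','opening')})
a=read_camera("side")[0]; cv2.imwrite("pics/i.png",cv2.resize(a[60:280,280:500],(600,600))[:,:,::-1])
E
```

```text
{'t': 13.9, 'joints': array([ 0.25509745,  0.42212009,  1.96573996, -0.03238947,  0.49757361,
       -1.48434086]), 'eef_pos': array([478.1425583 , 191.48730246, 323.73564661]), 'tcp_rot': array([-3.14135573,  0.2568342 , -2.94644819]), 'ft_force': array([-0.52242756,  0.86334575,  0.22891485]), 'opening': 0.00448486942295249}
```

View pics/i.png

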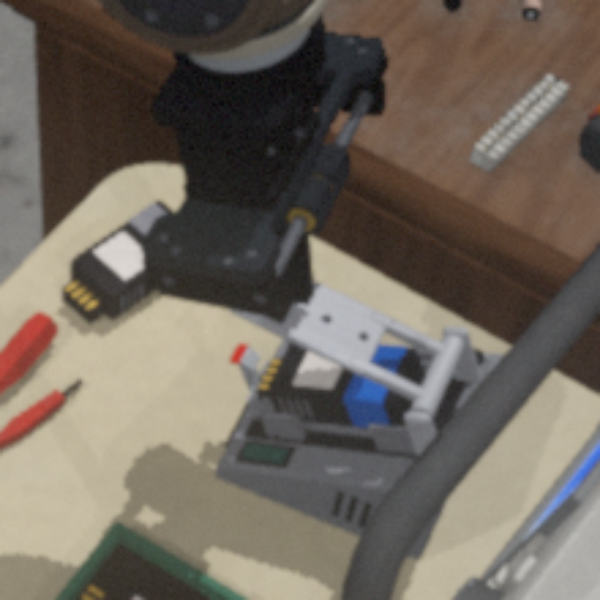

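The clamp is following (about 0.6 rad), with the fingertips on its upper face at crop (290,300). That was my last picture; from here I go by numbers.

Request:
arm_command:
  rows:
    - [[-0.01, 0, 0.055, 0, 0.0035, 0, -1], [-0.02, 0, 0.11, 0, 0.007, 0, -1], [-0.032, 0, 0.165, 0, 0.0105, 0, -1], [-0.044, 0, 0.214, 0, 0.0139, 0, -1], [-0.044, 0, 0.214, 0, 0.0139, 0, -1]]

```text
t: 14.37
eef_pos: [493.0, 194.4, 294.8]
tcp_rot: [-3.141, 0.171, -2.947]
ft_force: [-0.1, 0.4, -0.1]
opening: 0.004
grip_force: 0.0
```

```bash
python3 - <<'E'
from h import *
from sweep import *
s=state();print({k:s[k] for k in('t','joints','eef_pos','tcp_rot','ft_force')})
plan([(key(t,95,15,g)[0],tool(15),190,l) for t,g,l in((.15,2,'f'),(.05,1,'g'),(0,0,'h'),(0,-4,'i'),(0,-8,'j'))],save=False)
E
```

```text
{'t': 14.3667, 'joints': array([ 0.25252913,  0.48957309,  1.93953545, -0.01932599,  0.54157455,
       -1.49763065]), 'eef_pos': array([492.97441675, 194.42335046, 294.80579704]), 'tcp_rot': array([-3.14141613,  0.17127907, -2.94650688]), 'ft_force': array([-0.10874004,  0.36686745, -0.09129436])}
f 1/1 rows>=0.4 [0.055, 0.0, 0.084, -0.0, 0.0, -0.0] tcp [486. 193. 282.]
g 1/1 rows>=0.3 [-0.007, 0.0, 0.07, -0.0, 0.0, -0.0] tcp [489. 194. 272.]
h 1/1 rows>=0.1 [-0.008, 0.0, 0.038, -0.0, 0.0, -0.0] tcp [491. 194. 267.]
i 1/1 rows>=0.1 [-0.007, 0.0, 0.025, -0.0, 0.0, -0.0] tcp [493. 195. 263.]
j 1/1 rows>=0.1 [-0.007, 0.0, 0.026, -0.0, 0.0, -0.0] tcp [494. 195. 260.]
```

Request:
arm_command:
  rows:
    - [[0.028, 0, 0.042, 0, 0, 0, -1], [0.055, 0, 0.084, 0, 0, 0, -1], [0.055, 0, 0.084, 0, 0, 0, -1]]

```text
t: 14.62
eef_pos: [485.5, 193.0, 281.2]
tcp_rot: [-3.141, 0.173, -2.946]
ft_force: [0.2, -0.1, -0.4]
opening: 0.003
grip_force: 0.0
```

Request:
arm_command:
  rows:
    - [[-0.003, 0, 0.035, 0, 0, 0, -1], [-0.007, 0, 0.07, 0, 0, 0, -1], [-0.007, 0, 0.07, 0, 0, 0, -1]]

```text
t: 14.87
eef_pos: [489.4, 193.8, 271.8]
tcp_rot: [-3.141, 0.175, -2.946]
ft_force: [-0.2, 0.5, 0.1]
opening: 0.006
grip_force: 0.2
```

Request:
arm_command:
  rows:
    - [[-0.004, 0, 0.019, 0, 0, 0, -1], [-0.008, 0, 0.038, 0, 0, 0, -1], [-0.008, 0, 0.038, 0, 0, 0, -1]]

```text
t: 15.12
eef_pos: [491.6, 194.2, 266.5]
tcp_rot: [-3.141, 0.175, -2.946]
ft_force: [-0.4, 0.5, 0.1]
opening: 0.008
grip_force: 0.0
```

Request:
arm_command:
  rows:
    - [[-0.004, 0, 0.013, 0, 0, 0, -1], [-0.007, 0, 0.025, 0, 0, 0, -1], [-0.007, 0, 0.025, 0, 0, 0, -1]]

```text
t: 15.37
eef_pos: [492.5, 194.4, 264.8]
tcp_rot: [-3.141, 0.175, -2.946]
ft_force: [-13.3, -4.0, 24.3]
opening: 0.005
grip_force: 14.2
```

```bash
cat > look.py <<'E'
from h import *
from sweep import *
s=state(); print(s['t'],"F",(B.T@s['ft_force']).round(1),"tip cradle",(B.T@(s['eef_pos']+R.from_euler('xyz',s['tcp_rot']).apply([0,0,190])-C)).round(1))
for n in("side","top"):
    im,d=read_camera(n); L=(cloud(n,d)-C)@B
    for x in range(-70,70,10):
        k=L[(abs(L[...,0]-x)<4)&(abs(L[...,1])<24)&(L[...,2]>25)&(L[...,2]<75)]
        if len(k)>3: print(n,x,len(k),"z",np.round(np.percentile(k[:,2],[10,50,90]),1))
    hsv=cv2.cvtColor(im,cv2.COLOR_RGB2HSV)
    m=((cv2.inRange(hsv,(0,150,100),(6,255,255))|cv2.inRange(hsv,(174,150,100),(180,255,255)))>0)&(abs(L[...,0]+66)<15)&(abs(L[...,1])<20)&(L[...,2]>20)
    if m.sum()>4: print(n,"red tab",np.median(L[m],0).round(1),m.sum())
E
python3 look.py
```

```text
15.3667 F [-2.3 -1.4 27.9] tip cradle [-42.3   1.4  42.1]
side -60 7 z [36.7 37.3 39.2]
side -50 4 z [34.  35.4 36.3]
side -40 37 z [27.2 38.1 44.3]
side -30 149 z [33.9 40.5 56.1]
side -20 125 z [29.1 39.9 69.2]
side -10 115 z [30.7 39.6 41.6]
side 0 108 z [29.7 39.6 41.1]
side 10 116 z [29.5 39.8 41.5]
side 20 149 z [29.4 37.6 41.2]
side 30 125 z [28.4 31.1 41.3]
side 40 97 z [27.1 33.9 41.2]
side 50 47 z [36.3 39.9 41.7]
side 60 104 z [41.1 42.3 43.6]
top 50 30 z [35.7 40.  41.5]
top 60 138 z [40.  42.  44.2]
```

28 N on a plate that is flat at z≈40 along its length means it is hard down. I back off and check that it stays shut.

Request:
arm_command:
  rows:
    - [[0, 0, -0.1, 0, 0, 0, -1], [0, 0, -0.3, 0, 0, 0, -1], [0, 0, -0.55, 0, 0, 0, -1], [0, 0, -0.8, 0, 0, 0, -1], [0, 0, -0.8, 0, 0, 0, -1]]

```text
t: 15.88
eef_pos: [472.5, 190.6, 387.6]
tcp_rot: [3.141, 0.184, -2.946]
ft_force: [1.1, 0.5, 0.4]
opening: 0.002
grip_force: 0.0
```

Request:
arm_command:
  rows:
    - [[0.5, -0.8, -0.3, 0, 0, 0, -1], [0.5, -0.8, -0.3, 0, 0, 0, -1], [0.5, -0.8, -0.3, 0, 0, 0, -1], [0.5, -0.8, -0.3, 0, 0, 0, -1], [0.5, -0.8, -0.3, 0, 0, 0, -1], [0.5, -0.8, -0.3, 0, 0, 0, -1]]

```text
t: 16.38
eef_pos: [415.7, 56.2, 413.1]
tcp_rot: [-3.141, 0.176, -2.949]
ft_force: [0.4, 0.1, 0.5]
opening: 0.006
grip_force: 0.0
```

```bash
python3 look.py; python3 - <<'E'
from h import *
from plan import C,B
for n in("side","top"):
    im,d=read_camera(n); W=cloud(n,d); h=cv2.cvtColor(im,cv2.COLOR_RGB2HSV); L=(W-C)@B
    o=(cv2.inRange(h,(8,150,120),(20,255,255))>0)&(W[...,0]<680)&(W[...,0]>480)&(abs(W[...,1])<90)
    b=(cv2.inRange(h,(100,120,60),(125,255,255))>0)&(abs(L[...,0]-20)<40)&(abs(L[...,1])<40)
    if o.sum(): print(n,"orange",np.median(W[o],0).round(1))
    if b.sum(): print(n,"blue",b.sum(),np.percentile(L[b],[5,50,95],axis=0).round(1).tolist())
E
```

```text
16.3833 F [0.6 0.  0.3] tip cradle [ -71.9 -119.4  219.6]
side -70 40 z [39.5 42.4 44.1]
side -60 79 z [38.8 41.1 42.5]
side -50 94 z [39.3 41.8 43.1]
side -40 110 z [30.5 41.2 43.1]
side -30 114 z [29.3 40.4 41.8]
side -20 105 z [30.6 40.2 41.8]
side -10 113 z [31.4 40.  41.9]
side 0 112 z [30.8 40.  41.7]
side 10 114 z [31.7 40.2 41.8]
side 20 152 z [29.  37.4 41.4]
side 30 123 z [28.6 31.7 41.2]
side 40 104 z [26.5 31.8 41.2]
side 50 51 z [37.  39.8 42.1]
side 60 95 z [41.3 42.3 43.8]
side red tab [-71.8   0.   43.4] 15
top -70 22 z [39.7 41.6 43.4]
top -60 64 z [38.5 40.7 42.8]
top -50 77 z [39.3 41.8 44. ]
top -40 92 z [39.2 41.6 43.7]
top -30 115 z [37.3 40.1 42.6]
top -20 123 z [37.5 40.1 42.2]
top -10 123 z [37.3 40.1 42.5]
top 0 128 z [37.3 39.8 42.1]
top 10 128 z [37.1 40.2 42.6]
top 20 144 z [28.8 38.7 41.4]
top 30 131 z [28.3 31.6 41.6]
top 40 91 z [27.8 32.9 41.7]
top 50 50 z [37.5 40.  42.9]
top 60 142 z [39.6 41.9 44.4]
top red tab [-71.5   8.6  42.6] 10
side orange [588.3   9.9  31. ]
side blue 200 [[11.5, -24.4, 15.3], [24.0, -20.9, 29.6], [33.5, 13.8, 32.1]]
top orange [588.1  16.1  31.2]
top blue 172 [[16.5, -20.3, 11.7], [26.4, -0.0, 30.1], [33.3, 15.4, 33.5]]
```

The clamp stays shut after release (plate flat at z≈40). The blue pack's top is at about 31 mm (32 expected at home), and orange is flat in the tray. The robot is clear.

```bash
python3 -c "
from cell import *
print(job_done())"
```

```text
the job is handed in; nothing more can be done
None
```

I handed the job in at about 16.5 s: by my measurements orange lies flat in the green tray, blue is fully home in the cradle nose down, and the clamp stays shut by itself; no verdict came back, and I viewed 11 pictures, one over the limit of 10.

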